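# Load label rolls into a spring-loaded dispenser

### The arm

A 6-joint arm with a two-finger parallel gripper is mounted at the origin on a cart in front of the work surface, level with it; the furniture and walls round the work are solid. World frame = base frame: x ahead of the robot, y to its left, z up, the work surface at z = 0. Lengths are in m, angles in degrees, forces in N, time in s.
With the tool pointing down it reaches from about 0.325 to 0.85 m from the base axis. Payload 15.5 kg.
Tool frame: the origin (TCP) lies midway between the tips of the shut fingers; the grasp point (between the pads) lies 19 mm behind it; z points along the fingers, y is the line along which they close (so a half turn about z gives the same grasp; the last joint's range is limited). The gripper opens to 91 mm and grips with 3 to 60 N. Pads are 32 mm wide; open, the fingers measure 118 mm over their backs; the gripper's body (76 mm by 178 mm) begins 60 mm behind the grasp point.
Start: joints at [71.075, 28.281, 77.091, -0, 74.628, -5.472], TCP at [0.145, 0.608, 0.214] pointing down, gripper open.
Joint ranges: [-166.48, 166.48], [-47.26, 123.95], [12.59, 153.08], [-70.14, 250.14], [6.76, 159.57], [-176.63, 176.63]. Speed limits (degrees/s): [108.29, 108.29, 147.25, 172.46, 172.46, 172.46].

### API

Orientations are given as a 3x3 rotation matrix whose columns are the frame's x, y, z axes.
In Python, from bench import ctrl gives the robot as it stands. The module is installed in compiled form; this text tells all that it offers. Calls block until the motion is done:
- ctrl.goto(position, orientation): joint-space move of the TCP to a pose.
- ctrl.move_l(position, vel=0.15, ori=None, contact_N=None): straight line of the TCP; ori=None keeps the orientation; vel is the mean speed in m/s. With contact_N (N) it stops when the force on the tool has changed by that much, and returns True; else False.
- ctrl.movej(angles): joint-space move.
- ctrl.command_gripper(opening): opening from 0.0 (shut) to 1.0 (fully open); the grip force is fixed at half the most; returns when the fingers have stopped.
- ctrl.sleep(seconds).
- ctrl.ik(position, orientation): joint angles nearest the present ones, or None.
- ctrl.read_camera(name): name is "scene" or "top"; returns the picture (384x512x3 uint8, blue, green, red); there is no depth.
- ctrl.camera_params(name): a dict with "fx", "fy", "cx", "cy" (pixels), "D" ([k1, k2, p1, p2, k3] as OpenCV has them; the pictures are not rectified), "pose" (4x4, takes a point from camera to world coordinates). Camera axes: x right, y up, looking along -z (the intrinsics and any distortion apply to the point x, -y, -z); pixel columns grow to the right and rows downward; lengths in m; the calibration is good to about 2 mm. A picture is of the moment at which its call begins. camera_params takes no time and is no camera call.
A pose or a line that the arm cannot do raises ctrl.MotionError and nothing moves.
- ctrl.sign_off(): hands the job in; it is judged then, once.
Readings, each from a call of its own:
- ctrl.current_t(): time.
- ctrl.current_q(): joint angles.
- ctrl.current_dq(): joint speeds.
- ctrl.current_effort(): joint torques, N m.
- ctrl.current_tool_pos(): TCP position.
- ctrl.current_eef_rot(): TCP orientation.
- ctrl.current_contact_force(): force on the tool from outside, world axes, zero at the start.
- ctrl.current_wrist_torque(): the same for the moment, N m.
- ctrl.current_grip_width(): opening from 0.0 (shut) to 1.0 (fully open).
- ctrl.current_grasp_force(): force on a finger pad.
Only numpy, scipy, OpenCV 4.12 (cv2) and the standard library are available. Lean on these libraries where they do the work, as an engineer would, in place of code of your own. Each camera call takes 0.05 s, during which the arm holds its last target. There are 200 camera calls.

### The job

Load both white label rolls, standing on end on the bench, into the spring-loaded roll dispenser, one on top of the other: push each roll straight down on the sprung platform between the four guide bars until the two catches snap shut over its top and hold it. Leave both rolls held down under the catches and let go, and leave the green tape roll and the tape measure where they are.

Things in the scene. Friction and masses are not known exactly. Their poses are not given: they have to be found in the camera images.
- dispenser: Fixed roll dispenser: dark base plate 170 x 96 x 10 mm, four upright steel guide bars round a vertical axis, and an upright with a spring catch at each end. Origin on the axis at bench height, z up; x runs along the base's long side through both catches; nothing stands on the open y sides. End uprights: 63 to 69 mm from the axis along x, 40 mm wide, up to z = 168 mm.
- guide_bars (a point): Point on the dispenser's axis, 186 mm above the bench: up to here the four 10 mm bars are straight (at x = +-33, y = +-22 mm, inner faces 34.5 mm from the axis); above they flare outward to tips at z = 211 mm. Between the bars there is a clear gap 55 mm wide on each y side, so fingers closing along y can go down beside a held roll. Axes as the dispenser's.
- dispenser_mouth (a point): Point on the dispenser's axis at the flat underside of the catches, 150 mm above the bench. A roll is caught when its top is pushed below this level (2 to 8 mm to be sure; the platform bottoms out 10 mm below, with two rolls) and then springs up against the catches.
- platform (a joint): How far the sprung platform (aluminium disc, 60 mm across, between the guide bars) is pushed down, in m: 0 at the top, where its upper face is 148 mm above the bench, to 0.128 at the bottom. Spring force upward 6 N at 0, 8.5 N at 0.128. About 0.058 with one caught roll, 0.118 with two.
- catch_front (a joint): Spring catch at the dispenser's -x side, 18 mm wide: how far it is pushed outward, m; 0 shut (nose 23 mm from the axis), 0.014 fully back. Its flat underside holds a roll down; its steep ramp (top at z = 187 mm) lets a roll pushed down on it move it aside (5 to 12 N for both catches).
- catch_back (a joint): The same spring catch at the dispenser's +x side.
- label_roll_1_center (a point): Centre of a white roll of labels standing on end: 61 mm across, 60 mm high, with a small core hole 25 mm across; the point is on its axis, half-way up (30 mm). z is its axis. About 0.12 kg.
- label_roll_2_center (a point): Centre of the second, identical roll of labels.
- green_roll: Green tape roll lying flat, 106 mm across, 36 mm high; origin under its centre. Bystander.
- tape_measure_y: Yellow tape measure standing on its edge, 38 x 68 x 62 mm high; origin under its centre. Bystander.
- gantry_post (a point): Fixed dark steel post 78 x 78 mm, floor to ceiling, straight in front of the robot; this point is at bench height, 75 mm beyond (+x of) its axis. A power box (60 x 50 mm) hangs on its -y side, 0.55 to 0.75 m up. All the work lies on the bench left (+y) of the post: an arm that starts on the right must be tucked back behind the post before it swings across.
Mind the look-alikes: they are no part of the job. What is shaped like the part that bears label_roll_1_center but turquoise is not meant.

How it is judged (in metres and radians):
At the end, for the whole second after the job is handed in: Both label rolls stand one on the other on the dispenser's axis (centres within 12 mm of it, tilted less than 0.12 rad), both below the catches (centres under 124 mm), the platform 112 to 124 mm down, both catches shut (within 4 mm), rolls at rest (horizontal distance between each of label_roll_1_center, label_roll_2_center and dispenser_mouth below 0.012 m and angle between each of label_roll_1_center, label_roll_2_center's own z axis and vertical below 0.12 rad and height (world z) of each of label_roll_1_center, label_roll_2_center below 0.124 m and value of joint platform between 0.112 and 0.124 m and value of joint each of catch_front, catch_back below 0.004 m and linear speed of each of label_roll_1, label_roll_2 below 0.02 m/s); the robot touches nothing.
It fails at once if the green tape roll is moved by more than 30 mm (distance of green_roll from where it was at the start of the episode above 0.03 m).
It fails at once if the tape measure is moved by more than 30 mm (distance of tape_measure_y from where it was at the start of the episode above 0.03 m).
It also fails if it takes over 64 s, if anything falls off the work surface, if the arm or the gripper's body presses on something with over 40 N, if the wrist force passes 120 N, or if a joint passes its speed limit or range.

## Working session

There is one attempt and no reset: what is moved stays moved. The work goes in short steps, each a Python script; the robot and the scene stay as the last script left them, time stands still between calls to the robot, and variables do not carry over. Pictures are saved under pics/ and viewed, at most 10 in all, crops included, and the job is handed in when it is done.

```bash
mkdir -p pics
python3 - <<'E'
from bench import ctrl
import cv2,numpy as np
for n in ("scene","top"):
    cv2.imwrite(f"pics/{n}0.png",cv2.resize(ctrl.read_camera(n),(800,600),interpolation=cv2.INTER_CUBIC)); p=ctrl.camera_params(n)
    print(n,{k:(np.round(v,4).tolist()) for k,v in p.items()})
print(ctrl.current_t(),ctrl.current_eef_rot())
E
```

```text
scene {'fx': 483.719, 'fy': 483.719, 'cx': 253.3788, 'cy': 190.4351, 'D': [0.0723, 0.0, 0.0, 0.0, 0.0], 'pose': [[0.4823, -0.5512, 0.6808, 1.3451], [0.8759, 0.3171, -0.3637, -0.1829], [-0.0154, 0.7717, 0.6357, 0.8825], [0.0, 0.0, 0.0, 1.0]]}
top {'fx': 359.7751, 'fy': 359.7751, 'cx': 260.2323, 'cy': 190.2234, 'D': [-0.0914, 0.0, 0.0, 0.0, 0.0], 'pose': [[-0.0192, 0.9978, -0.0627, 0.4808], [-0.9994, -0.0174, 0.0291, 0.2494], [0.0279, 0.0632, 0.9976, 1.0445], [0.0, 0.0, 0.0, 1.0]]}
0.1 [[-9.72568296e-01  2.32617218e-01 -3.73504526e-04]
 [ 2.32617488e-01  9.72567730e-01 -1.05580341e-03]
 [ 1.17660397e-04 -1.11372461e-03 -9.99999373e-01]]
```

View pics/scene0.png

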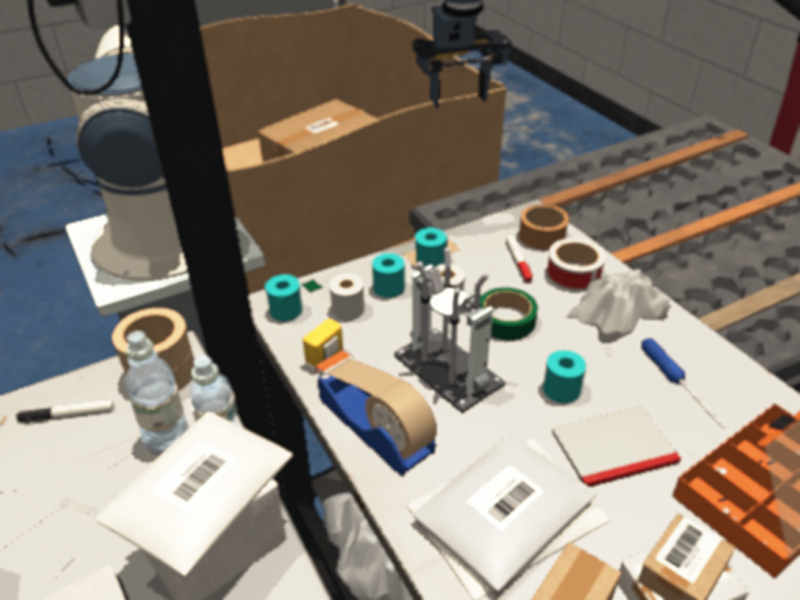

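View pics/top0.png

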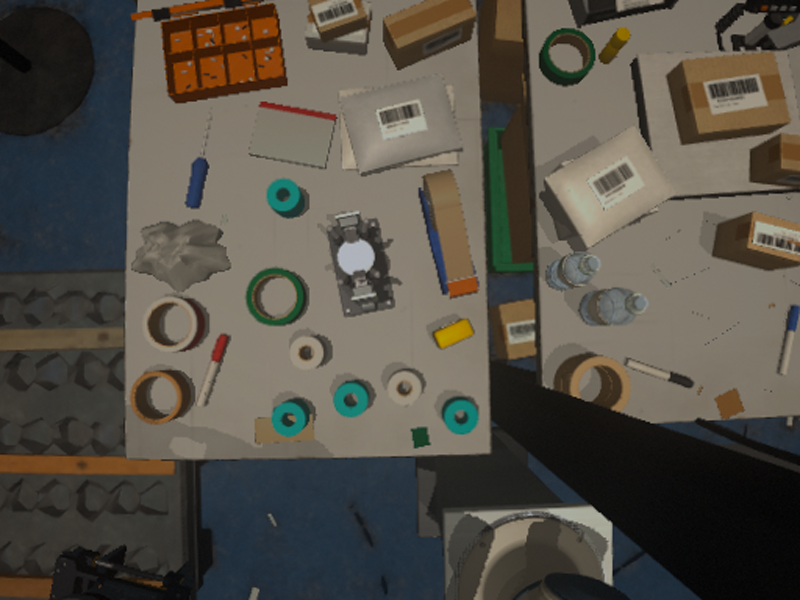

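The top view shows white rolls at about (308,351) and (405,386), with the dispenser near (360,262) (800x600 scale). The arm is clear of the work. I'll enlarge this area.

```bash
cat > h.py <<'E'
from bench import ctrl
import cv2,numpy as np
def ray(n,uv,z):
    p=ctrl.camera_params(n);K=np.array([[p['fx'],0,p['cx']],[0,p['fy'],p['cy']],[0,0,1.]])
    u=cv2.undistortPoints(np.array([[uv]],float),K,np.array(p['D'],float))[0,0]
    T=np.array(p['pose']);d=T[:3,:3]@[u[0],-u[1],-1];o=T[:3,3]
    return o+d*(z-o[2])/d[2]
def proj(n,P):
    p=ctrl.camera_params(n);K=np.array([[p['fx'],0,p['cx']],[0,p['fy'],p['cy']],[0,0,1.]])
    T=np.array(p['pose']);c=(np.atleast_2d(P)-T[:3,3])@T[:3,:3];c=c*[1,-1,-1]
    return cv2.projectPoints(c,np.zeros(3),np.zeros(3),K,np.array(p['D'],float))[0][:,0]
def crop(n,u0,v0,w,h,s,f):
    im=ctrl.read_camera(n);cv2.imwrite(f,cv2.resize(im[v0:v0+h,u0:u0+w],None,fx=s,fy=s,interpolation=cv2.INTER_CUBIC))
E
python3 - <<'E'
from h import *
crop("top",170,125,130,135,4.4,"pics/t1.png")
crop("scene",240,145,110,120,5,"pics/s1.png")
print(ray("top",(308*.64,351*.64),.06),ray("top",(405*.64,386*.64),.06),ray("top",(355*.64,258*.64),.148))
E
```

```text
[0.45176148 0.3943859  0.06      ] [0.38777566 0.22647426 0.06      ] [0.60156861 0.30481444 0.148     ]
```

View pics/t1.png

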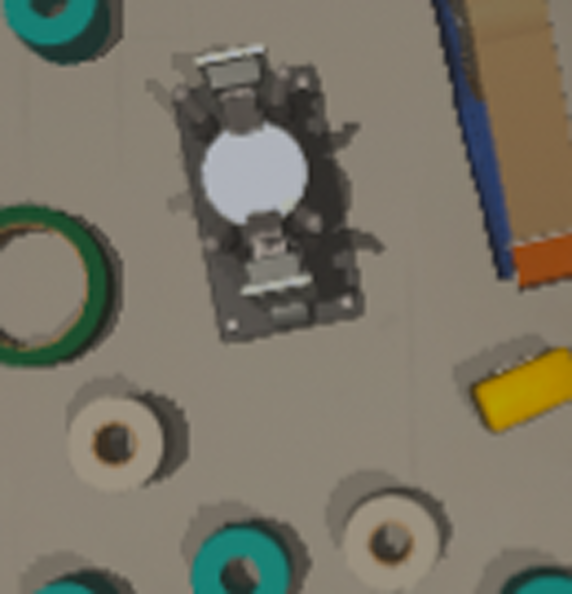

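View pics/s1.png

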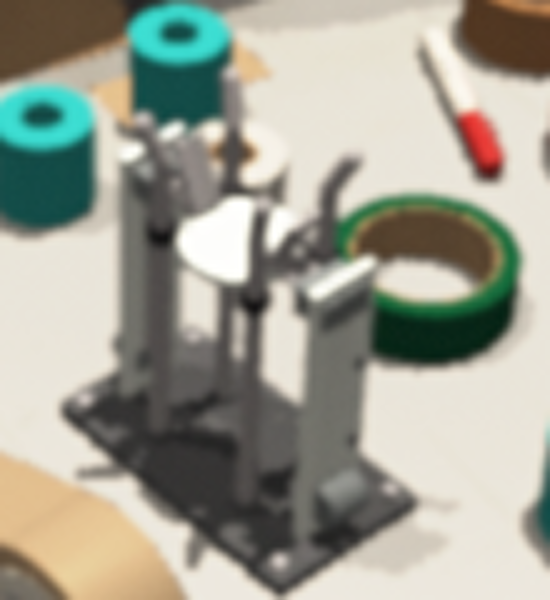

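Top crop (4.4x):
- White rolls are centred at (116,443.5) and (391,540).
- The platform disc is at (255,173).
- The upright top bars are centred at (231,56) and (276,288).

Scene crop (5x): the upright tops run roughly (122,155)-(185,125) and (305,300)-(375,262).

Next I compute the poses.

Run:
```python
from h import *
t=lambda x,y:(170+(x+.5)/4.4-.5,125+(y+.5)/4.4-.5)
s=lambda x,y:(240+(x+.5)/5-.5,145+(y+.5)/5-.5)
for n,c,z in [("r1",(116,443.5),.06),("r2",(391,540),.06),("disc",(255,173),.148),("u1",(231,56),.168),("u2",(276,288),.168),("bBL",(223,342),.01),("bBR",(363,316),.01),("bTR",(314,66),.01),("green",(28,285),.036),("turq",(240,573),.06)]:
    print(n,np.round(ray("top",t(*c),z),4))
a=np.radians(0)
u1=ray("top",t(231,56),.168);u2=ray("top",t(276,288),.168)
print("mid",(u1+u2)/2,"len",np.linalg.norm(u1-u2),"yaw",np.degrees(np.arctan2(*(u1-u2)[[1,0]])))
b=[ray("top",t(*c),.01) for c in [(223,342),(363,316),(314,66)]]
print("base mid",(b[0]+b[2])/2,[np.linalg.norm(b[i]-b[i+1]) for i in (0,1)],"yaw",np.degrees(np.arctan2(*(b[2]-b[1])[[1,0]])))
# scene: base corners left, near, right
c=[ray("scene",s(*q),.01) for q in [(65,408),(283,590),(415,500)]]
print("scene base",np.round(c,4),"mid",(c[0]+c[2])/2,"yaw",np.degrees(np.arctan2(*(c[1]-c[0])[[1,0]])),[np.linalg.norm(c[i]-c[i+1]) for i in (0,1)])
print("scene disc",ray("scene",s(238,240),.148))
```

```text
r1 [0.4497 0.3975 0.06  ]
r2 [0.387  0.2285 0.06  ]
disc [0.6046 0.3039 0.148 ]
u1 [0.6681 0.3153 0.168 ]
u2 [0.5374 0.2918 0.168 ]
bBL [0.5129 0.3346 0.01  ]
bBR [0.5283 0.2429 0.01  ]
bTR [0.6943 0.2724 0.01  ]
green [0.5506 0.4564 0.036 ]
turq [0.3686 0.322  0.06  ]
mid [0.60275992 0.30357437 0.168     ] len 0.1327613383164285 yaw 10.179241520609217
base mid [0.60362151 0.30349605 0.01      ] [np.float64(0.09291116961349584), np.float64(0.1686014531386161)] yaw 10.073639742976745
scene base [[0.5379 0.2439 0.01  ]
 [0.6998 0.2741 0.01  ]
 [0.6819 0.3633 0.01  ]] mid [0.60994121 0.30358516 0.01      ] yaw 10.57089993175166 [np.float64(0.16463905988500063), np.float64(0.0909654561042997)]
scene disc [0.60556881 0.30293113 0.148     ]
```

```bash
cat >> h.py <<'E'
A=np.array([.604,.3036]);YAW=10.1
def R(yaw):
    c,s=np.cos(np.radians(yaw)),np.sin(np.radians(yaw));y=np.array([-s,c,0]);z=np.array([0,0,-1.])
    return np.c_[np.cross(y,z),y,z]
def st(m):
    print(m,"t",round(ctrl.current_t(),2),"p",np.round(ctrl.current_tool_pos(),4),"F",np.round(ctrl.current_contact_force(),1),"w",round(ctrl.current_grip_width(),3),"g",round(ctrl.current_grasp_force(),1))
def pick(r,yaw,d=.025):
    ctrl.goto([*r,.12],R(yaw));ctrl.command_gripper(.88);ctrl.move_l([*r,d],.15);st("down")
    ctrl.command_gripper(0);st("grip")
    ctrl.move_l([*r,.29],.25);st("up")
E
python3 - <<'E'
from h import *
pick([.4497,.3975],YAW)
ctrl.goto([*A,.28],R(YAW));st("over")
crop("top",190,125,110,110,5,"pics/t2.png")
E
```

```text
down t 2.8 p [0.4501 0.3978 0.0257] F [0.  0.6 0. ] w 0.88 g 0.0
grip t 3.25 p [0.45   0.3978 0.0257] F [-1.4  0.3  6.4] w 0.653 g 30.0
up t 4.46 p [0.4491 0.3971 0.2887] F [ 0.6 -0.4 -1.7] w 0.65 g 30.0
over t 5.21 p [0.604  0.3032 0.279 ] F [-0.6 -0.1 -0.9] w 0.651 g 30.0
```

View pics/t2.png

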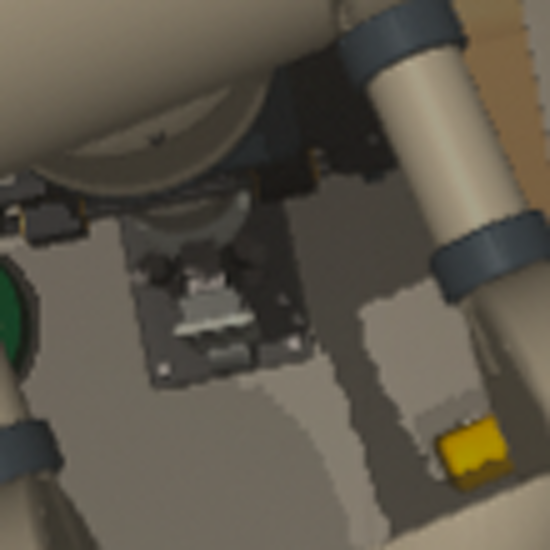

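The top view shows the roll held under the arm over the dispenser, but the arm hides the detail. I'll lower it, stopping on contact.

Run:
```python
from h import *
c=ctrl.move_l([*A,.2],.08,contact_N=6);st(f"c1 {c}")
crop("scene",225,110,120,120,5,"pics/s2.png")
```

```text
c1 False t 6.41 p [0.6043 0.3037 0.2006] F [ 0.2 -0.2 -1.5] w 0.651 g 30.0
```

View pics/s2.png

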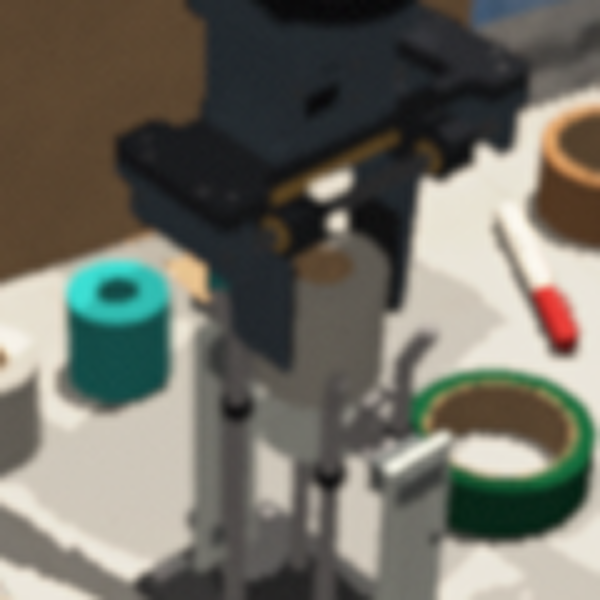

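The roll is upright and centred between the bars. Next: lower it to the ramp or platform level, release, and push down with the nearly shut fingers.

```bash
cat >> h.py <<'E'
def release_push(zpush=.1445):
    ctrl.command_gripper(.95);st("rel")
    p=ctrl.current_tool_pos();ctrl.move_l([*A,.27],.2)
    ctrl.command_gripper(.24);st("part shut")
    c=ctrl.move_l([*A,.19],.06,contact_N=4);st(f"touch {c}")
    c=ctrl.move_l([*A,zpush],.05,contact_N=45);st(f"push {c}")
E
python3 - <<'E'
from h import *
c=ctrl.move_l([*A,.173],.05,contact_N=10);st(f"c {c}")
release_push()
crop("scene",225,110,120,120,5,"pics/s3.png")
E
```

```text
c True t 6.92 p [0.6035 0.3034 0.177 ] F [-1.  -0.  -3.1] w 0.652 g 30.0
rel t 7.52 p [0.604  0.3036 0.1786] F [0.2 0.2 0. ] w 0.948 g 0.0
part shut t 9.19 p [0.604  0.3036 0.27  ] F [ 0.2  0.5 -0.7] w 0.242 g 0.0
touch True t 10.18 p [0.6035 0.3034 0.2042] F [0.4 0.9 2.9] w 0.24 g 1.3
push False t 11.54 p [0.6038 0.3035 0.1448] F [-1.4 -1.5  4.6] w 0.239 g 2.5
```

View pics/s3.png

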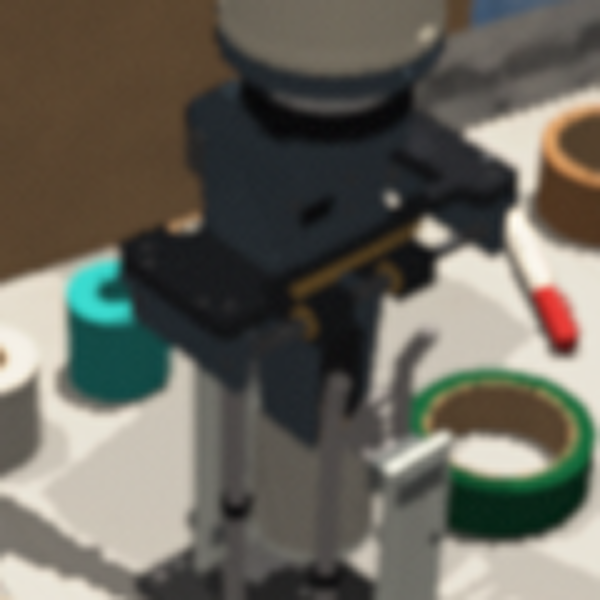

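Roll 1 is pushed down, with the fingertips at 144.8 mm. I retreat, grip roll 2, and look at the dispenser.

Run:
```python
from h import *
ctrl.move_l([*A,.157],.04);st("off")
ctrl.move_l([*A,.29],.25);ctrl.command_gripper(.88)
r=[.387,.2285]
ctrl.goto([*r,.2],R(YAW-90));
crop("scene",225,130,120,120,5,"pics/s4.png")
pick(r,YAW-90)
```

```text
off t 12.06 p [0.604  0.3036 0.1571] F [ 0.3 -0.1 -0.4] w 0.238 g 0.0
down t 16.68 p [0.3874 0.2287 0.0257] F [0.2 0.5 1. ] w 0.882 g 0.0
grip t 17.12 p [0.3873 0.2286 0.0255] F [-0.8  0.2 10.2] w 0.653 g 30.0
up t 18.33 p [0.3864 0.2282 0.289 ] F [-0.   0.3 -1. ] w 0.653 g 30.0
```

View pics/s4.png

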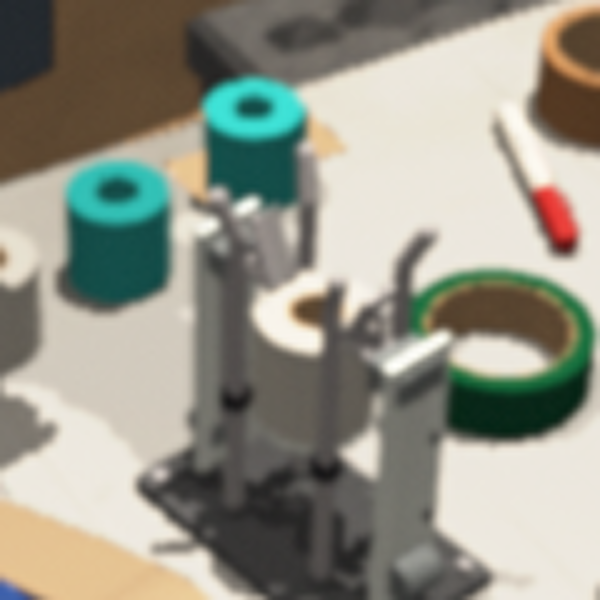

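Roll 1 is held upright under both catches. Now roll 2: set it on the catch ramps only, release, then push it down.

Run:
```python
from h import *
ctrl.goto([*A,.28],R(YAW));st("over")
c=ctrl.move_l([*A,.205],.12,contact_N=8);st(f"c {c}")
c=ctrl.move_l([*A,.183],.03,contact_N=4);st(f"c2 {c}")
crop("scene",225,110,120,120,5,"pics/s5.png")
```

```text
over t 19.81 p [0.6036 0.3035 0.2797] F [ 0.2 -1.2 -1.4] w 0.654 g 30.0
c False t 20.58 p [0.6044 0.3038 0.2058] F [-0.1  0.1 -1.5] w 0.646 g 30.0
c2 True t 21.17 p [0.604  0.3035 0.1867] F [ 0.2  0.4 -1.2] w 0.653 g 30.0
```

View pics/s5.png

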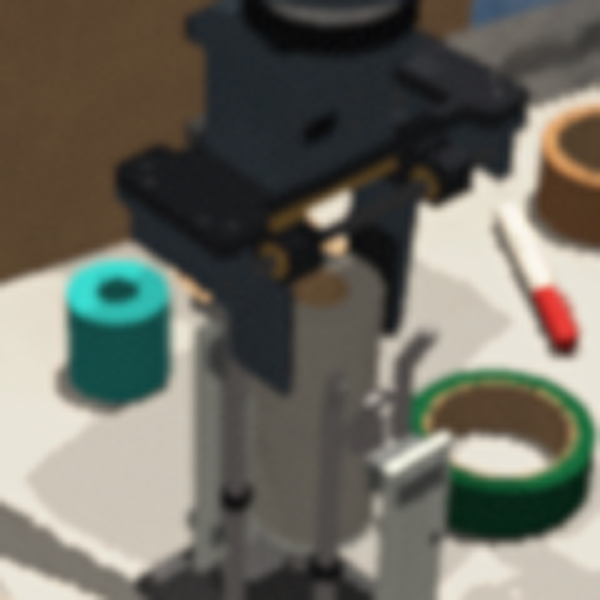

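Roll 2 rests on the ramps, straight above the held roll 1. Release and push.

Run:
```python
from h import *
release_push()
ctrl.sleep(.2);ctrl.move_l([*A,.157],.04);st("off")
ctrl.move_l([*A,.29],.25);ctrl.goto([.3,.45,.3],R(YAW));st("away")
a=ctrl.read_camera("scene")[130:250,225:345];b=ctrl.read_camera("top")[125:245,170:290]
cv2.imwrite("pics/f.png",cv2.resize(np.hstack([a,b]),None,fx=3.3,fy=3.3,interpolation=cv2.INTER_CUBIC))
```

```text
rel t 21.82 p [0.6043 0.3037 0.1875] F [0.1 0.  0.1] w 0.947 g 0.0
part shut t 23.45 p [0.604  0.3036 0.27  ] F [ 0.4 -0.1  0.3] w 0.234 g 0.0
touch True t 24.36 p [0.6034 0.3033 0.2121] F [-0.2 -0.2  1. ] w 0.24 g 0.0
push False t 25.89 p [0.6038 0.3036 0.1445] F [-2.7 -0.8  5.4] w 0.238 g 2.5
off t 26.56 p [0.6041 0.3037 0.1571] F [-0.5 -0.1  0.1] w 0.239 g 0.0
away t 28.52 p [0.301  0.4499 0.2998] F [ 0.3 -0.4  0.2] w 0.239 g 0.0
```

View pics/f.png

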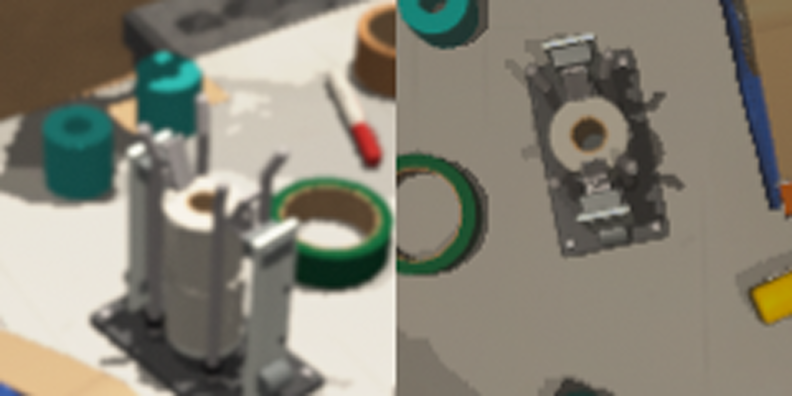

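Both rolls are stacked upright with both catches over the top roll. The green roll and the tape measure are untouched, so I hand in.

```bash
python3 -c "
from bench import ctrl
print(ctrl.sign_off())"
```

```text
the job is handed in; nothing more can be done
None
```

Both label rolls are stacked in the dispenser and held down under the shut catches, the green roll and tape measure are where they were, and I handed the job in at about 29 s; the sign-off gave no verdict.

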